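# Charge the load jar with nuts through the chute

## Robot

A 7-joint arm with a two-finger parallel gripper is mounted at the origin on the work surface. World frame = base frame: x ahead of the robot, y to its left, z up, the work surface at z = 0. Lengths are in m, angles in degrees, forces in N, time in s.
With the tool pointing down it reaches from about 0.425 to 0.875 m from the base axis. Payload 4.7 kg.
Tool frame: the origin (TCP) lies between the finger pads; the fingertips stand env.finger_overhang ahead of it and the grasp point (between the pads) lies 5 mm behind it (env.finger_overhang is the distance from the TCP to the fingertips, in m); z points along the fingers, y is the line along which they close (so a half turn about z gives the same grasp; the last joint's range is limited). The gripper opens to 87 mm and grips with 3 to 60 N. Pads are 19 mm wide; open, the fingers measure 117 mm over their backs; the gripper's body (75 mm by 190 mm) begins 51 mm behind the grasp point.
Start: joints at [0.808, 18.392, -4.016, 83.108, 1.295, 78.541, -3.26], TCP at [0.65, -0, 0.237] pointing down, gripper open.
Joint ranges: [-163.93, 163.93], [-17.29, 119.83], [-79.2, 71.16], [3.27, 140.29], [-89.18, 269.18], [5.43, 117.66], [-154.24, 154.24]. Speed limits (degrees/s): [147.25, 147.25, 180, 180, 180, 180, 180].

## Interface

Orientations are given as [roll, pitch, yaw] about the fixed x, y, z axes, in that order (R = Rz(yaw) Ry(pitch) Rx(roll)).
In Python, from cell import telemetry, eyes, env, models gives the robot as it stands. The module is installed in compiled form; this text tells all that it offers.
- The arm moves only by the tool drive_tool, never from a script. Its arguments are lists of equal length, an entry for each row: "angular": the turn, a rotation vector about the tool's x, y, z in rad, a list of three; "delta_pos": the shift along the tool's x, y, z in cm, a list of three; "gripper": the finger opening in cm, from 0 to 8.7. A call has 1 to 20 rows; each row shifts and turns the commanded pose from where the row before left it, along the tool's axes as they then stand; what a row does not reach is not made up. A row lasts 1/10 s, in which the tool goes at most 50 mm and 8.59 degrees, less where a joint would pass 70% of its speed; a pose out of reach is approached as far as the arm can. A call with a gripper value outside its range is refused whole. The fingers move at their own pace and stop on an object; "squeeze" is the grip in N (left out, the last holds). Time passes only in rows, so rows that do not move let the fingers close. It gives the time, the measured TCP pose, the force, the opening and the grip force at its end, in the units of the state.
- telemetry.get_obs(): the state, without advancing time (a new reading comes with each control period).
- eyes.read_camera(name): name is "scene" or "side" or "wrist"; returns a dict with "pixels" (384x512x3 uint8, red, green, blue), "mtx" (3x3 intrinsics, pixels), "D" ([k1, k2, p1, p2, k3] as OpenCV has them; the pictures are not rectified), "origin" and "orientation" of the camera in the world. Camera axes: x right, y down, z forward; pixel columns grow to the right and rows downward; lengths in m; the calibration is good to about 2 mm. A picture is of the moment at which its call begins. There is no depth.
- env.sign_off(): hands the job in; it is judged then, once.
Trained networks look in a picture, given as the dict that the camera call returned (one of the last four; its "shot" number tells which), for a name from the list of things; names that differ only in an ending like _2 or _b are one class to them, and where a whole thing is asked for, a point or a joint stands for the part that bears it (a point fixed in the world has none). Each returns a list of dicts, best first, with "p" (0 to 1); they miss things now and then, are a little off and sometimes report something else, mostly with a low value. They report only what shows in the picture. A call takes as long as a camera call. They do not tell look-alikes from the thing itself.
- models.search_frame(picture, target): "centre" ([column, row] in pixels, amid what is visible of it).
- models.cut_out(picture, target): "pixels" (384x512 bool, what is visible of it) and "centre" ([column, row] in pixels, amid what is visible of it).
The state is a dict: "time_s": time; "qpos": joint angles; "joint_velocities": joint speeds; "effort": joint torques, N m; "tool_pos": TCP position; "tool_rot": TCP orientation; "force": force on the tool from outside, world axes, zero at the start; "wrist_torque": the same for the moment, N m; "grip_width": finger opening in m; "grasp_force": force on a finger pad.
Only numpy, scipy, OpenCV 4.12 (cv2) and the standard library are available. Lean on these libraries where they do the work, as an engineer would, in place of code of your own. Each camera call takes 0.05 s, during which the arm holds its last target. There are 200 camera calls.

## Task

Lift the loaded chute off its wooden board by the grip, put its bent nose into the mouth of the white jar on the scale and rest it lightly on the collar's rim with the nuts still back in the channel, then tip the chute, keeping it resting there until all four nuts have slid in and lie in the jar. Do not lean on the jar or shove it (it stands on a delicate scale, more than about 7 N is too much), spill no nut and let none drop from above the mouth. Afterwards lay the empty chute back on its board as it lay, nose overhanging, let go, and leave everything else on the table as it is.

Things in the scene. Friction and masses are not known exactly. Their poses are not given: they have to be found in the camera images.
- chute: straight open-topped channel of bent aluminium with a wooden grip on top, about 0.2 kg: 31 mm wide outside, 26 inside, side walls 22 mm high, closed at the back, floor 3 mm thick. Origin on the underside of the flat floor; x points to the open nose, y across, z up. The flat floor runs from x = -105 mm to the bend at x = +85 mm. The four nuts lie in it in single file at the start.
- chute_bend (a point): middle of the bend on the underside, at x = 85, y = 0, z = 0 mm in the chute's frame, where the flat floor ends and the nose begins. Axes as the chute's. Resting here on the near part of the collar's rim, the nose reaches into the mouth.
- chute_grip (a point): centre of the wooden grip: a bar 90 mm long (along the chute's x), 20 mm wide (y) and 16 mm high, 55 mm behind the chute's origin and 56 mm above the underside; its lower face is 26 mm above the tops of the side walls. The straps stand at 40 mm before and behind this point, so the middle 65 mm is free for fingers. Axes as the chute's.
- chute_nose (a point): middle of the lower edge of the nose's end, at x = 112, y = 0, z = -13 mm in the chute's frame: the nose is 30 mm long, bent down by 25 deg, 31 mm wide, with side walls 13 mm high. Axes as the chute's.
- jar: white plastic jar, round, 90 mm in diameter and 115 mm high, with a shoulder and a straight neck; about 0.3 kg, standing loose on the scale's pan. On the neck a stiff screw collar, 74 mm outside, the mouth 56 mm inside; its flat rim is 120 to 132 mm above the jar's underside, depending on how far the collar is screwed down, which is not measured. Origin at the centre of the jar's underside, z up.
- jar_mouth (a point): point on the mouth's axis, 115 mm above the jar's underside, at the upper end of the neck inside the collar: the collar's rim is 5 to 17 mm higher (it varies, feel for it). Axes as the jar's.
- scale: flat bench scale, 160 x 130 mm, fixed; black housing with a steel pan whose top is 24 mm above the table. Origin at the centre of its underside.
- rest_board: light wooden board, 180 x 70 x 22 mm, fixed to the table. Origin at the centre of its underside, x along its length. The chute lies lengthwise on it, within a few mm of the middle, with its nose hanging over the board's -x end (chute's x opposite to the board's x).
- nut1: one of four steel hexagon nuts, 19 mm across flats, 10 mm high, 18 g. Origin at the centre of one flat face (the lower one at the start), z along the hole's axis. In the chute the nuts stay while it is level or tipped back, and begin to slide somewhere between 17 and 27 deg nose-down (friction varies); on the nose they may slide even with the chute level.
- nut2: one of four steel hexagon nuts, 19 mm across flats, 10 mm high, 18 g. Origin at the centre of one flat face (the lower one at the start), z along the hole's axis. In the chute the nuts stay while it is level or tipped back, and begin to slide somewhere between 17 and 27 deg nose-down (friction varies); on the nose they may slide even with the chute level.
- nut3: one of four steel hexagon nuts, 19 mm across flats, 10 mm high, 18 g. Origin at the centre of one flat face (the lower one at the start), z along the hole's axis. In the chute the nuts stay while it is level or tipped back, and begin to slide somewhere between 17 and 27 deg nose-down (friction varies); on the nose they may slide even with the chute level.
- nut4: one of four steel hexagon nuts, 19 mm across flats, 10 mm high, 18 g. Origin at the centre of one flat face (the lower one at the start), z along the hole's axis. In the chute the nuts stay while it is level or tipped back, and begin to slide somewhere between 17 and 27 deg nose-down (friction varies); on the nose they may slide even with the chute level.
- hook_weight_a: bystander: steel hooked weight, 30 mm diameter, 65 mm high with hook, stands near the middle of the work area. Leave it alone. Origin under its centre.
- hook_weight_b: bystander: steel hooked weight, 38 mm diameter, 75 mm high with hook. Leave it alone. Origin under its centre.
- bar_rack: bystander: small wooden block 90 x 34 mm with four white bars, 26 mm high. Leave it alone. Origin under its centre.
- jar_lid: bystander: the jar's white lid, open side up, 72 mm diameter, 16 mm high. Leave it alone. Origin under its centre.
- wood_block_a: bystander: wooden block 100 x 35 x 22 mm. Leave it alone. Origin under its centre.
- wood_block_b: bystander: wooden block 100 x 35 x 22 mm. Leave it alone. Origin under its centre.
- marker: bystander: grey marker pen with a blue cap, 120 x 15 mm, lying. Leave it alone. Origin under its middle.
Not all that is in view belongs to the job. Leave any black or grey look-alike of the rest_board alone.

How it is judged:
By the outcome, as a careful person would: the job done as asked, in the order asked, and still so for the second after the job is handed in, with the robot touching nothing.
It also fails if it takes over 72 s, if anything falls off the work surface, if the arm or the gripper's body presses on something with over 40 N, if the wrist force passes 120 N, or if a joint passes its speed limit or range.

## Working session

There is one attempt and no reset: what is moved stays moved. The work goes in short steps, Python scripts to look and compute and a tool call to move; the robot and the scene stay as the last step left them, time stands still between calls to the robot, and variables do not carry over. Pictures are saved under pics/ and viewed, at most 10 in all, crops included, and the job is handed in when it is done.

Besides the shell and the picture viewer there is one more tool, called after "Emit:" by a JSON object that holds its "op" and its "data", one argument or row to a line. drive_tool: Moves the arm, as the interface text tells. Its arguments: {"type":"object","properties":{"angular":{"type":"array","items":{"type":"array","items":{"type":"number"}}},"delta_pos":{"type":"array","items":{"type":"array","items":{"type":"number"}}},"gripper":{"type":"array","items":{"type":"number"}},"squeeze":{"type":"number"}},"required":["angular","delta_pos","gripper"]}

```bash
mkdir -p pics; cat > h.py <<'E'
import numpy as np, cv2, json
from scipy.spatial.transform import Rotation as R
from cell import telemetry, eyes, env, models
def ori(o):
    o=np.array(o,float)
    return o if o.shape==(3,3) else R.from_euler('xyz',o,degrees=True).as_matrix()
def ray(pic,uv):
    p=cv2.undistortPoints(np.array(uv,float).reshape(-1,1,2),np.array(pic['mtx']),np.array(pic['D'])).reshape(-1,2)
    return np.c_[p,np.ones(len(p))]@ori(pic['orientation']).T
def plane(pic,uv,z):
    d=ray(pic,uv);o=np.array(pic['origin']);return o+d*((z-o[2])/d[:,2])[:,None]
def proj(pic,X):
    Rm=ori(pic['orientation']);t=-Rm.T@np.array(pic['origin'])
    return cv2.projectPoints(np.array(X,float).reshape(-1,1,3),cv2.Rodrigues(Rm.T)[0],t,np.array(pic['mtx']),np.array(pic['D']))[0].reshape(-1,2)
def tri(pics,uvs):
    A=np.zeros((3,3));b=np.zeros(3)
    for p,u in zip(pics,uvs):
        d=ray(p,u)[0];d/=np.linalg.norm(d);P=np.eye(3)-np.outer(d,d);A+=P;b+=P@np.array(p['origin'])
    return np.linalg.solve(A,b)
E
python3 - <<'E'
from h import *
print(env.finger_overhang, telemetry.get_obs())
P={n:eyes.read_camera(n) for n in('scene','side','wrist')}
print(P['scene']['origin'],P['scene']['orientation'],P['side']['origin'],P['wrist']['origin'])
for n,p in P.items():
    cv2.imwrite(f'pics/{n}0.png',p['pixels'][...,::-1])
for t in ['chute','chute_bend','chute_grip','chute_nose','jar','jar_mouth','rest_board','nut1','scale']:
    for n,p in P.items():
        print(t,n,[(np.round(d['centre']).tolist(),round(d['p'],2)) for d in models.search_frame(p,t)[:5]])
cv2.imwrite('pics/both.png',cv2.resize(np.hstack([P['scene']['pixels'],P['side']['pixels']])[...,::-1],None,fx=.78,fy=.78))
E
```

```text
0.014 {'time_s': 0.0, 'qpos': array([ 0.80852448, 18.43955456, -4.01609147, 83.17498116,  1.29568352,
       78.54127279, -3.25874227]), 'joint_velocities': array([-0.03879819,  0.06712186,  0.12684649, -0.00502542, -0.05295899,
        0.01572574, -0.02990047]), 'effort': array([-2.58547143e-04, -4.91284704e+01, -4.03903294e-01, -3.12526345e+01,
       -6.40594075e-02,  4.37659642e-02,  1.61017233e-04]), 'tool_pos': array([ 6.49468495e-01, -5.54215384e-05,  2.35455273e-01]), 'tool_rot': array([-1.79889476e+02,  6.27707288e-03,  9.00031586e+01]), 'force': array([-0.65865646, -0.15124657, -0.17022513]), 'wrist_torque': array([ 0.02982823, -0.01697932, -0.04364198]), 'grasp_force': 0.0, 'grip_width': 0.08695108248137612}
[1.47513451 0.31370586 1.10962013] [-135.43084624    0.84524603  105.43776337] [-0.02634548  0.78152447  1.01385935] [0.65028216 0.06775758 0.38376054]
chute scene [([299.0, 222.0], 0.84)]
chute side [([312.0, 189.0], 0.67), ([220.0, 242.0], 0.64), ([161.0, 298.0], 0.47)]
chute wrist []
chute_bend scene [([303.0, 224.0], 0.69)]
chute_bend side [([222.0, 247.0], 0.82)]

[... 238 characters left out ...]
e wrist []
jar scene [([192.0, 189.0], 0.78)]
jar side []
jar wrist [([160.0, 301.0], 0.93)]
jar_mouth scene [([190.0, 187.0], 0.93), ([269.0, 278.0], 0.28)]
jar_mouth side [([306.0, 162.0], 0.79)]
jar_mouth wrist [([163.0, 301.0], 0.85)]
rest_board scene [([345.0, 181.0], 0.92), ([313.0, 229.0], 0.72), ([401.0, 204.0], 0.67)]
rest_board side [([275.0, 327.0], 0.98), ([214.0, 256.0], 0.84), ([184.0, 364.0], 0.82)]
rest_board wrist [([205.0, 5.0], 0.87)]
nut1 scene []
nut1 side [([212.0, 244.0], 0.57), ([230.0, 160.0], 0.43)]
nut1 wrist []
scale scene [([188.0, 206.0], 0.59), ([365.0, 242.0], 0.53), ([269.0, 274.0], 0.5)]
scale side [([312.0, 188.0], 0.6)]
scale wrist [([190.0, 288.0], 0.66)]
```

View pics/scene0.png

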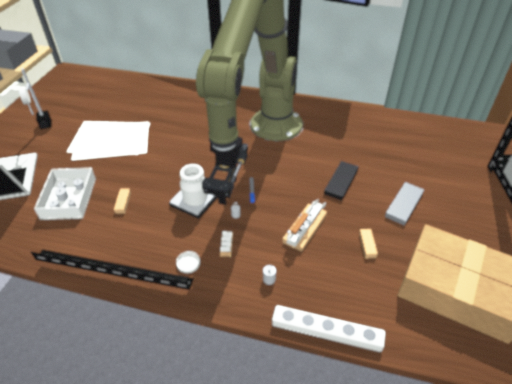

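View pics/side0.png

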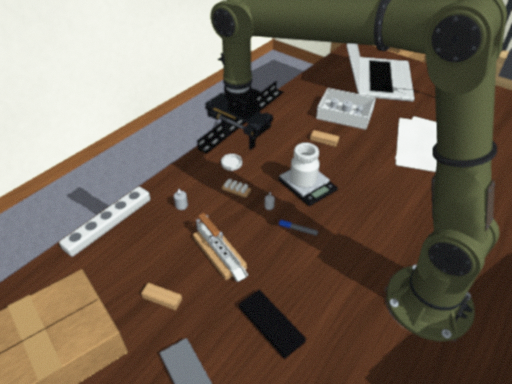

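Chute on the wooden board: scene (303,224), side (220,245). Possible mix-ups are the black board at scene (342,180) / side (272,322), the grey board at scene (405,203) / side (184,364), and wooden blocks at scene (368,243) and (122,200). I choose the wooden board carrying the chute. The jar is at scene (192,187), side (306,165).

```bash
python3 - <<'E'
from h import *
P={n:eyes.read_camera(n) for n in('scene','side','wrist')}
print('chute',plane(P['scene'],[[303,224]],.03),plane(P['side'],[[220,247]],.03))
print('nose',tri([P['scene'],P['side']],[[322,205],[241,272]]))
print('mouth',tri([P['scene'],P['side']],[[190,172],[306,149]]), plane(P['scene'],[[190,170]],.15),plane(P['side'],[[306,149]],.15),plane(P['wrist'],[[163,301]],.15))
print('weight',plane(P['scene'],[[235,215]],.0),plane(P['side'],[[269,206]],.0))
a=cv2.resize(P['scene']['pixels'][190:260,260:350],(400,311),interpolation=2)
b=cv2.resize(P['side']['pixels'][205:290,170:260],(400,378),interpolation=2)[:311]
b=cv2.resize(P['side']['pixels'][208:285,170:260],(400,342),interpolation=2)
w=cv2.resize(P['wrist']['pixels'],(341,256))
im=np.zeros((600,800,3),np.uint8);im[:311,:400]=a;im[:342,400:]=b;im[342:598,:341]=w
im[342:598,400:741]=cv2.resize(P['side']['pixels'][130:210,250:357],(341,256),interpolation=2)
cv2.imwrite('pics/crops.png',im[...,::-1])
E
```

```text
chute [[0.55308005 0.21923593 0.03      ]] [[0.53930758 0.2238032  0.03      ]]
nose [0.44131333 0.25854806 0.02342308]
mouth [ 0.52282049 -0.17594031  0.1449585 ] [[ 0.51955323 -0.17584086  0.15      ]] [[ 0.51977232 -0.17187992  0.15      ]] [[ 0.57748055 -0.09024264  0.15      ]]
weight [[ 0.54690146 -0.01766766  0.        ]] [[ 0.54480934 -0.01749325  0.        ]]
```

View pics/crops.png

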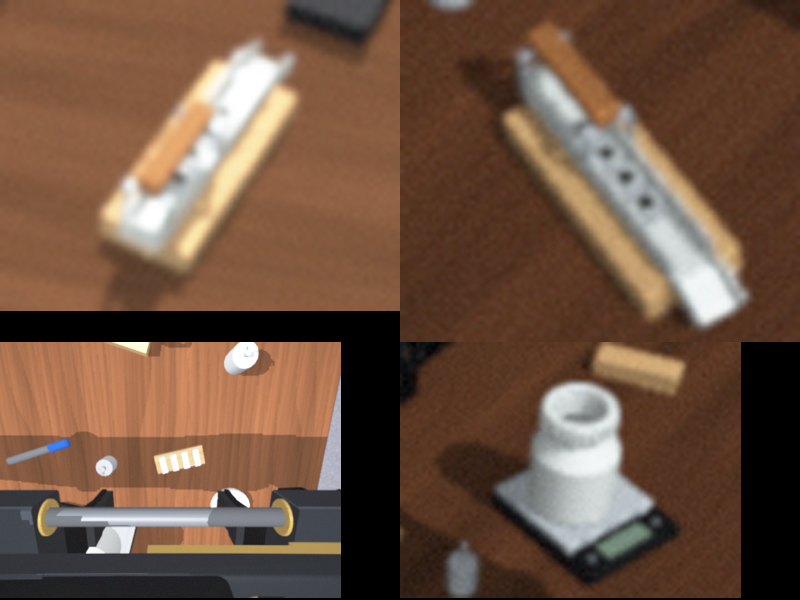

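The crop confirms the aluminium chute on the light wooden board, with its nose pointing toward the robot (nose at scene (322,205), side (241,272)) and the nuts ahead of and under the grip. Next I work out the move that gets the wrist camera over it.

```bash
cat >> h.py <<'E'
def toolrel(target_pos,target_R=None,o=None):
    o=o or telemetry.get_obs();Rt=ori(o['tool_rot']);p=np.array(o['tool_pos'])
    print('t',o['time_s'],'delta in present tool axes cm',np.round(Rt.T@(np.array(target_pos)-p)*100,2))
    if target_R is not None:
        print('rotvec tool',np.round(R.from_matrix(Rt.T@target_R).as_rotvec(),4),'delta in target axes cm',np.round(target_R.T@(np.array(target_pos)-p)*100,2))
def toolR(yaw,tip=0): # chute x at yaw (rad), nose-down tip (rad); tool x=chute x,y=-y,z=-z
    return R.from_euler('zy',[yaw,0]).as_matrix()@R.from_euler('y',tip).as_matrix()@np.diag([1,-1,-1])
E
python3 - <<'E'
from h import *
S,D,W=[eyes.read_camera(n) for n in('scene','side','wrist')]
print('wrist ori',W['orientation'])
b=tri([S,D],[[294.9,231.6],[201.5,214.8]]);f=tri([S,D],[[306.1,214.3],[217.3,233.9]]);print(b,f)
n=tri([S,D],[[322,205],[241,272]])
for a in(f,n): print(np.degrees(np.arctan2(*(a-b)[[1,0]])))
yaw=np.arctan2(*(n-b)[[1,0]])
g=(b+f)/2; c=np.array([np.cos(yaw),np.sin(yaw),0])
print(g,yaw); t=g-0.0*c; t[2]=.24
toolrel(t,toolR(yaw))
E
```

```text
wrist ori [ 1.65217981e+02  8.03009407e-04 -2.80202123e-02]
[0.63122171 0.20160071 0.08147629] [0.5493022  0.22314151 0.07732604]
165.2675318308669
163.30771977722762
[0.59026195 0.21237111 0.07940116] 2.8502574040368827
t 1.8 delta in present tool axes cm [21.24 -5.97 -0.35]
rotvec tool [ 0.0000e+00  1.0000e-04 -1.2795e+00] delta in target axes cm [11.82 18.63 -0.34]
```

Emit:
{"op": "drive_tool", "data": {
  "angular": [
    [0,0,0],
    [0,0,0],
    [0,0,0],
    [0,0,0],
    [0,0,0],
    [0,0,0],
    [0,0,0],
    [0,0,-0.128],
    [0,0,-0.128],
    [0,0,-0.128],
    [0,0,-0.128],
    [0,0,-0.128],
    [0,0,-0.128],
    [0,0,-0.128],
    [0,0,-0.128],
    [0,0,-0.128],
    [0,0,-0.128],
    [0,0,0],
    [0,0,0]
  ],
  "delta_pos": [
    [3,-0.86,0],
    [3,-0.86,0],
    [3,-0.86,0],
    [3,-0.86,0],
    [3,-0.86,0],
    [3,-0.86,0],
    [3.2,-0.8,0],
    [0,0,0],
    [0,0,0],
    [0,0,0],
    [0,0,0],
    [0,0,0],
    [0,0,0],
    [0,0,0],
    [0,0,0],
    [0,0,0],
    [0,0,0],
    [0,0,0],
    [0,0,0]
  ],
  "gripper": [8.7,8.7,8.7,8.7,8.7,8.7,8.7,8.7,8.7,8.7,8.7,8.7,8.7,8.7,8.7,8.7,8.7,8.7,8.7],
  "squeeze": 30
}}

```text
time_s: 3.7
tool_pos: [0.5904, 0.2119, 0.2366]
tool_rot: [180.0, 0.0, 163.2]
force: [0.3, -0.3, -0.1]
grip_width: 0.0872
grasp_force: 0.0
```

```bash
python3 - <<'E'
from h import *
o=telemetry.get_obs();print(o['tool_pos'],o['tool_rot'],o['qpos'])
W=eyes.read_camera('wrist');cv2.imwrite('pics/w1.png',W['pixels'][...,::-1])
for t in['chute_grip','chute_bend','chute_nose','chute','rest_board','nut1']:print(t,[(np.round(d['centre'],1).tolist(),round(d['p'],2)) for d in models.search_frame(W,t)[:4]])
E
```

```text
[0.59043996 0.21190525 0.23655549] [1.79998306e+02 7.47953152e-04 1.63159003e+02] [ -6.38741862  16.7226316  -19.49314847  86.0797623    5.62920514
  78.16089183  46.88590404]
chute_grip [([246.0, 130.3], 0.9)]
chute_bend [([248.0, 128.9], 0.76)]
chute_nose [([249.4, 130.0], 0.59)]
chute [([241.2, 130.8], 0.76), ([246.9, 136.8], 0.67)]
rest_board [([264.8, 120.4], 0.56)]
nut1 [([245.8, 94.9], 0.69), ([246.4, 123.2], 0.57), ([248.6, 136.7], 0.41)]
```

View pics/w1.png

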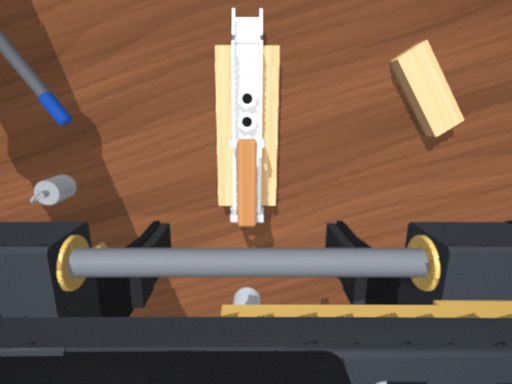

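The wrist view shows the grip at pixels (238–256, 140–225), the board corners at (217,46), (280,46), (219,206) and (278,206), and the nose end near (248,15).

```bash
python3 - <<'E'
from h import *
W=eyes.read_camera('wrist')
hsv=cv2.cvtColor(W['pixels'],cv2.COLOR_RGB2HSV)
roi=hsv[130:235,225:270]
m=((roi[...,1]>150)&(roi[...,2]>170)&(roi[...,0]<16)).astype(np.uint8)
n,l,s,c=cv2.connectedComponentsWithStats(m);k=1+s[1:,4].argmax();ys,xs=np.nonzero(l==k)
r=cv2.minAreaRect(np.c_[xs,ys].astype(np.float32)+[225,130]);box=cv2.boxPoints(r);print(box,s[k])
q=plane(W,box,.086);print(q)
g=q.mean(0);i=np.argsort(box[:,1]);f=q[i[:2]].mean(0);b=q[i[2:]].mean(0)
print('grip',g,'len',np.linalg.norm(f-b),'yaw',np.degrees(np.arctan2(*(f-b)[[1,0]])))
Bd=plane(W,[[217,46],[280,46],[219,206],[278,206]],.022);print(Bd,Bd.mean(0))
fb=Bd[:2].mean(0)-Bd[2:].mean(0);print('board yaw',np.degrees(np.arctan2(fb[1],fb[0])),np.linalg.norm(fb))
ne=plane(W,[[234,36],[263,36],[232,9],[264,9]],.03);print('nose',ne)
yaw=np.arctan2(*(f-b)[[1,0]]); toolrel([g[0],g[1],.083],toolR(yaw))
E
```

```text
Traceback (most recent call last):
ValueError: attempt to get argmax of an empty sequence
```

```bash
python3 - <<'E'
from h import *
W=eyes.read_camera('wrist')
hsv=cv2.cvtColor(W['pixels'],cv2.COLOR_RGB2HSV)
print(hsv[180,228:285:4].tolist())
g0=hsv[180,247].astype(int)
roi=hsv[130:235,225:270].astype(int)
m=((abs(roi[...,1]-g0[1])<45)&(abs(roi[...,2]-g0[2])<45)&(abs(roi[...,0]-g0[0])<4)).astype(np.uint8)
n,l,s,c=cv2.connectedComponentsWithStats(m);k=l[50,22];ys,xs=np.nonzero(l==k)
r=cv2.minAreaRect((np.c_[xs,ys]+[225,130]).astype(np.float32));box=cv2.boxPoints(r);print(box,s[k])
q=plane(W,box,.086)
g=q.mean(0);i=np.argsort(box[:,1]);f=q[i[:2]].mean(0);b=q[i[2:]].mean(0)
print('grip',g,'len',np.linalg.norm(f-b),'yaw',np.degrees(np.arctan2(*(f-b)[[1,0]])))
Bd=plane(W,[[217,46],[280,46],[219,206],[278,206]],.022);print(Bd.mean(0))
fb=Bd[:2].mean(0)-Bd[2:].mean(0);print('board yaw',np.degrees(np.arctan2(fb[1],fb[0])),np.linalg.norm(fb),np.linalg.norm(Bd[1]-Bd[0]))
ne=plane(W,[[234,36],[263,36],[232,9],[264,9]],.03);print('nose',ne)
yaw=np.arctan2(*(f-b)[[1,0]]); toolrel([g[0],g[1],.083],toolR(yaw))
E
```

```text
[[23, 72, 253], [23, 37, 254], [14, 31, 198], [15, 132, 235], [14, 139, 224], [14, 136, 228], [15, 135, 233], [12, 67, 186], [17, 27, 217], [16, 101, 196], [19, 94, 243], [24, 69, 253], [15, 108, 220], [11, 138, 142], [11, 140, 138]]
[[237. 140.]
 [255. 140.]
 [255. 225.]
 [237. 225.]] [  12   10   19   86 1600]
grip [0.59050917 0.20851361 0.086     ] len 0.08617827929479104 yaw 163.20477015115998
[0.54598031 0.22456617 0.022     ]
board yaw 163.32360352401872 0.17955769735476546 0.06758917648496675
nose [[0.44792827 0.23816528 0.03      ]
 [0.45661094 0.26707991 0.03      ]
 [0.42355269 0.2436681  0.03      ]
 [0.43293314 0.274907   0.03      ]]
t 4.15 delta in present tool axes cm [-0.11 -0.33 15.36]
rotvec tool [-0.0001  0.0001  0.0021] delta in target axes cm [-0.11 -0.33 15.36]
```

Emit:
{"op": "drive_tool", "data": {
  "angular": [
    [0,0,0.002],
    [0,0,0],
    [0,0,0],
    [0,0,0],
    [0,0,0],
    [0,0,0],
    [0,0,0],
    [0,0,0],
    [0,0,0],
    [0,0,0]
  ],
  "delta_pos": [
    [-0.1,-0.33,0],
    [0,0,3],
    [0,0,3],
    [0,0,3],
    [0,0,3],
    [0,0,2],
    [0,0,1.3],
    [0,0,1],
    [0,0,0],
    [0,0,0]
  ],
  "gripper": [8.7,8.7,7,6,5,4.5,4.5,4.5,4.5,4.5]
}}

```text
time_s: 5.15
tool_pos: [0.591, 0.2087, 0.0744]
tool_rot: [180.0, 0.1, 163.2]
force: [0.5, 0.5, -0.5]
grip_width: 0.0456
grasp_force: 0.0
```

```bash
python3 - <<'E'
from h import *
o=telemetry.get_obs();print(o['tool_pos'],o['tool_rot'],o['force'],o['grip_width'])
W,S,D=[eyes.read_camera(n) for n in('wrist','scene','side')]
im=np.hstack([cv2.resize(W['pixels'],(400,300)),cv2.resize(D['pixels'][195:285,160:280],(400,300),interpolation=2)])
cv2.imwrite('pics/w2.png',im[...,::-1])
E
```

```text
[0.59103664 0.20873658 0.07441666] [1.79957097e+02 6.37650136e-02 1.63218147e+02] [ 0.54233003  0.51134003 -0.45945834] 0.045647331876204005
```

View pics/w2.png

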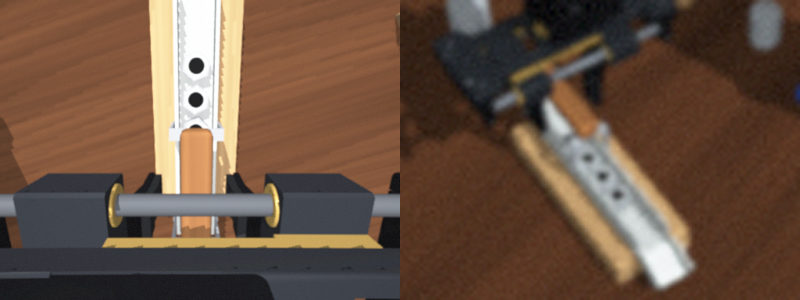

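Fingers straddle the grip centrally (bar at column 197, fingers at 152 and 240). Closing now.

Emit:
{"op": "drive_tool", "data": {
  "angular": [
    [0,0,0],
    [0,0,0],
    [0,0,0],
    [0,0,0],
    [0,0,0],
    [0,0,0],
    [0,0,0],
    [0,0,0]
  ],
  "delta_pos": [
    [0,0,0],
    [0,0,0],
    [0,0,0],
    [0,0,0],
    [0,0,0],
    [0,0,0],
    [0,0,0],
    [0,0,0]
  ],
  "gripper": [1.5,1.2,1.0,1.0,1.0,1.0,1.0,1.0],
  "squeeze": 50
}}

```text
time_s: 6.1
tool_pos: [0.5906, 0.2089, 0.0737]
tool_rot: [180.0, 0.0, 163.2]
force: [0.5, 1.4, 0.5]
grip_width: 0.0197
grasp_force: 49.8
```

Emit:
{"op": "drive_tool", "data": {
  "angular": [
    [0,0,0],
    [0,0,0],
    [0,0,0],
    [0,0,0],
    [0,0,0],
    [0,0,0],
    [0,0,0],
    [0,0,0],
    [0,0.02,0],
    [0,0.02,0],
    [0,0.02,0],
    [0,0,0],
    [0,0,0],
    [0,0,0]
  ],
  "delta_pos": [
    [0,0,-0.3],
    [0,0,-0.7],
    [0,0,-1.5],
    [0,0,-2.5],
    [0,0,-3],
    [0,0,-3],
    [0,0,-3],
    [0,0,-2],
    [0,0,-1],
    [0,0,0],
    [0,0,0],
    [0,0,0],
    [0,0,0],
    [0,0,0]
  ],
  "gripper": [1,1,1,1,1,1,1,1,1,1,1,1,1,1]
}}

```text
time_s: 7.5
tool_pos: [0.59, 0.2085, 0.2428]
tool_rot: [-180.0, -3.5, 163.2]
force: [0.4, -0.8, -3.2]
grip_width: 0.0194
grasp_force: 49.8
```

```bash
python3 - <<'E'
from h import *
for i in range(3):
    W,S,D=[eyes.read_camera(n) for n in('wrist','scene','side')]
    o=telemetry.get_obs();print(o['tool_pos'],o['tool_rot'],o['force'],o['wrist_torque'],o['grip_width'],o['grasp_force'])
im=np.hstack([cv2.resize(W['pixels'],(400,300)),cv2.resize(D['pixels'][150:270,160:320],(400,300),interpolation=2)])
cv2.imwrite('pics/w3.png',im[...,::-1])
for n,P in(('S',S),('D',D)):
  for t in('jar_mouth','jar','scale'): print(n,t,[(np.round(d['centre'],1).tolist(),round(d['p'],2)) for d in models.search_frame(P,t)[:3]])
E
```

```text
[0.5901751  0.20866548 0.24333825] [-179.98577086   -3.45191813  163.24514668] [-0.3966475  0.4986674 -3.7265839] [ 0.02789785 -0.28528716  0.00869955] 0.01951096601822863 49.80436737427226
[0.59034689 0.20861232 0.24360267] [179.9991847   -3.42954256 163.23338546] [-0.62318286 -0.24788745 -2.42259736] [-0.01356556 -0.29260795 -0.06694664] 0.019304903378970215 49.80425470654154
[0.5904057  0.2085294  0.24362995] [-179.99883283   -3.42725468  163.22619407] [ 0.54245092 -1.33780392 -3.15078507] [ 0.03307743 -0.25429042  0.01246332] 0.01969491701886014 49.80421826327074
S jar_mouth [([191.9, 185.2], 0.62)]
S jar [([191.7, 187.0], 0.92)]
S scale [([201.1, 206.0], 0.97)]
D jar_mouth [([307.8, 164.4], 0.7)]
D jar [([302.5, 165.1], 0.75), ([269.1, 205.0], 0.22)]
D scale [([312.5, 187.1], 0.75)]
```

View pics/w3.png

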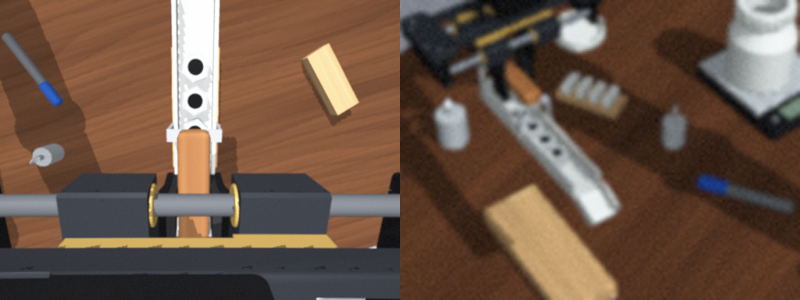

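The chute is held level-ish (nose slightly up) with the nuts in place. Next I fit the jar position and rim height from the jar masks.

```bash
python3 - <<'E'
from h import *
from scipy.optimize import minimize
S,D=[eyes.read_camera(n) for n in('scene','side')]
M=[]
for P in(S,D):
    for t in('jar','jar_mouth'):
        c=models.cut_out(P,t)
        for d in c[:2]:
            ys,xs=np.nonzero(d['pixels']);print(t,d['p'],xs.min(),xs.max(),ys.min(),ys.max(),len(xs))
    c=models.cut_out(P,'jar');M.append(max(c[:3],key=lambda d:d['p'])['pixels'])
a=np.linspace(0,2*np.pi,40)
def cyl(x,y,r,z0,z1): return np.concatenate([np.c_[x+r*np.cos(a),y+r*np.sin(a),0*a+z] for z in(z0,z1)])
def sil(P,x,y,h):
    K=8;im=np.zeros((384*K//4,512*K//4),np.uint8)
    big=np.zeros((384*4,512*4),np.uint8)
    for q in(cyl(x,y,.045,.024,.105),cyl(x,y,.037,.125,h),cyl(x,y,.032,.1,.13)):
        cv2.fillConvexPoly(big,cv2.convexHull(np.round((proj(P,q)+.5)*4*16).astype(np.int32)),1,shift=4)
    return cv2.resize(big.astype(np.float32),(512,384),interpolation=cv2.INTER_AREA)
def cost(v,sub=(0,1)): return sum(np.abs(sil((S,D)[k],*v)-M[k]).sum() for k in sub)
for sub in((0,1),(0,),(1,)):
    x0=[.521,-.174,.150];r=minimize(cost,x0,(sub,),'Nelder-Mead',options=dict(initial_simplex=[x0,[.526,-.174,.150],[.521,-.168,.15],[.521,-.174,.156]]));print(sub,r.x,r.fun,M[0].sum(),M[1].sum())
v=minimize(cost,[.521,-.174,.15],((0,1),),'Nelder-Mead').x
im=[]
for P,c in((S,(190,185)),(D,(306,165))):
    p=P['pixels'].copy()
    p=cv2.resize(p[c[1]-40:c[1]+40,c[0]-40:c[0]+40],(400,400),interpolation=2)
    for h,r,col in((.144,.037,(255,0,0)),(.156,.037,(0,0,255)),(.024,.045,(0,160,0))):
        q=proj(P,np.c_[v[0]+r*np.cos(a),v[1]+r*np.sin(a),0*a+h]);q=((q-[c[0]-40,c[1]-40]+.5)*5).astype(np.int32)
        cv2.polylines(p,[q],True,col,1)
    im.append(p)
cv2.imwrite('pics/jar.png',np.hstack(im)[...,::-1])
E
```

```text
jar 0.89 180 207 165 206 963
jar_mouth 0.63 180 206 164 205 925
jar_mouth 0.34 290 323 171 208 337
jar 0.88 291 318 143 186 1051
jar 0.72 220 227 208 215 44
jar_mouth 0.89 291 318 144 185 968
(0, 1) [ 0.52010031 -0.17378209  0.14517659] 117.125 963 1051
(0,) [ 0.51981982 -0.17343218  0.14283329] 39.375 963 1051
(1,) [ 0.52246827 -0.17876559  0.14204403] 43.75 963 1051
```

View pics/jar.png

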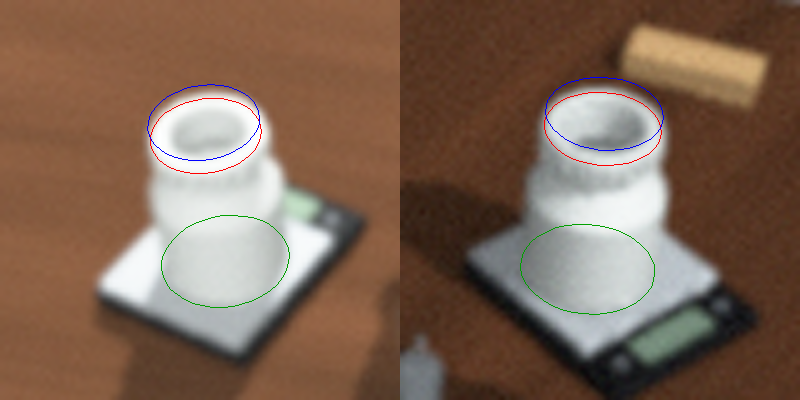

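Emit:
{"op": "drive_tool", "data": {
  "angular": [
    [0,0,0],
    [0,0,0],
    [0,0,0],
    [0,0,0],
    [0,0,0],
    [0,0,0],
    [0,0,0],
    [0,0,0],
    [0,0,0],
    [0,0,0],
    [0,0,0],
    [0,0,0],
    [0,0,0],
    [0,0,0],
    [0,0,0],
    [0,0,0],
    [0,0,0],
    [0,0,0],
    [0,0,0],
    [0,0,0]
  ],
  "delta_pos": [
    [-0.24,-0.58,-0.2],
    [-0.48,-1.16,-0.4],
    [-0.8,-1.94,-0.68],
    [-0.8,-1.94,-0.68],
    [-0.8,-1.94,-0.68],
    [-0.8,-1.94,-0.68],
    [-0.8,-1.94,-0.68],
    [-0.8,-1.94,-0.68],
    [-0.8,-1.94,-0.68],
    [-0.8,-1.94,-0.68],
    [-0.8,-1.94,-0.68],
    [-0.8,-1.94,-0.68],
    [-0.8,-1.94,-0.68],
    [-0.8,-1.94,-0.68],
    [-0.8,-1.94,-0.68],
    [-0.8,-1.94,-0.68],
    [-0.48,-1.16,-0.4],
    [-0.24,-0.58,-0.2],
    [0,0,0],
    [0,0,0]
  ],
  "gripper": [1,1,1,1,1,1,1,1,1,1,1,1,1,1,1,1,1,1,1,1]
}}

```text
time_s: 10.65
tool_pos: [0.6289, -0.1219, 0.3428]
tool_rot: [179.9, -3.5, 163.3]
force: [0.5, 0.8, -3.0]
grip_width: 0.0194
grasp_force: 49.8
```

```bash
python3 - <<'E'
from h import *
W=eyes.read_camera('wrist')
o=telemetry.get_obs();print(o['tool_pos'],o['tool_rot'],o['qpos'],o['force'])
cv2.imwrite('pics/w4.png',cv2.resize(W['pixels'],(768,576))[...,::-1])
for t in('jar_mouth','jar'): 
  for d in models.cut_out(W,t)[:2]:
    ys,xs=np.nonzero(d['pixels']);print(t,d['p'],d['centre'],xs.min(),xs.max(),ys.min(),ys.max())
E
```

```text
[ 0.62890301 -0.12153855  0.34274917] [179.94469464  -3.47610656 163.33753147] [15.70302976 18.85470784 -9.37250416 70.80383337  2.36916197 93.99068125
 80.1655499 ] [ 0.81983954  0.43003365 -3.86169096]
jar_mouth 0.67 [182.2, 101.6] 140 222 66 142
jar 0.66 [179.4, 104.5] 140 222 67 143
```

View pics/w4.png

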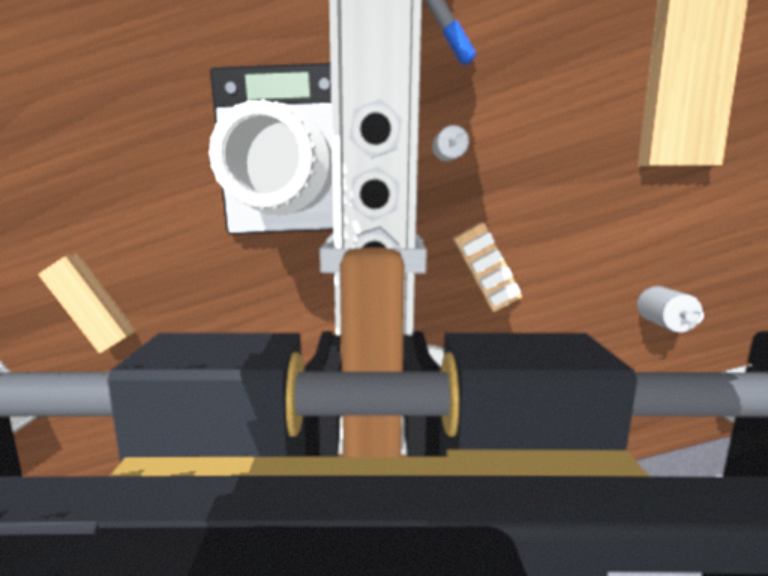

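The rim is clearly visible at about pixels (140–211, 67–138), centred near (175,102). I fit its circles here.

```bash
python3 - <<'E'
from h import *
from scipy.optimize import minimize
W=eyes.read_camera('wrist');g=cv2.GaussianBlur(cv2.cvtColor(W['pixels'],cv2.COLOR_RGB2GRAY).astype(np.float32),(0,0),.7)
a=np.linspace(0,2*np.pi,120,endpoint=False)
def samp(x,y,z,r):
    q=proj(W,np.c_[x+r*np.cos(a),y+r*np.sin(a),0*a+z]).astype(np.float32);return cv2.remap(g,q[:,:1],q[:,1:],1)[:,0]
e=.0015
def score(v,z):
    x,y=v;return -(np.minimum(samp(x,y,z,.037-e)-samp(x,y,z,.037+e),60).mean()+np.minimum(samp(x,y,z,.028+e)-samp(x,y,z,.028-e),60).mean())
print(W['mtx'][0],W['origin'])
for z in np.arange(.140,.160,.002):
    best=min((minimize(score,plane(W,[[175.3+i,102.7+j]],z)[0,:2],(z,),'Nelder-Mead') for i in(-2,0,2) for j in(-2,0,2)),key=lambda r:r.fun)
    print(round(z,3),best.x.round(4),best.fun.round(2))
# nose seen from static cams
S,D=[eyes.read_camera(n) for n in('scene','side')]
o=telemetry.get_obs();Rt=ori(o['tool_rot']);T=np.array(o['tool_pos'])
def ch(p): p=np.array(p);return T+Rt@(np.diag([1,-1,-1])@(p-np.array([-.055,0,.0517])))
im=[]
for P in(S,D):
    pts=proj(P,[ch(p) for p in([.112,.0155,-.013],[.112,-.0155,-.013],[.085,.0155,0],[.085,-.0155,0],[-.105,.0155,0],[-.105,-.0155,0])])
    c=pts[:4].mean(0).astype(int);x0,y0=c-[30,30]
    p=cv2.resize(P['pixels'][y0:y0+60,x0:x0+60],(400,400),interpolation=2)
    for q in pts: cv2.circle(p,tuple(((q-[x0,y0]+.5)*400/60).astype(int).tolist()),3,(255,0,0),-1)
    im.append(p)
cv2.imwrite('pics/nose.png',np.hstack(im)[...,::-1])
E
```

```text
[309.93901205   0.         247.79659221] [ 0.5715533  -0.10605982  0.49492666]
0.14 [ 0.5185 -0.1752] -78.74
0.142 [ 0.5189 -0.1748] -78.93
0.144 [ 0.5191 -0.1744] -78.15
0.146 [ 0.5195 -0.174 ] -76.68
0.148 [ 0.5197 -0.1737] -74.75
0.15 [ 0.5201 -0.1735] -72.28
0.152 [ 0.5205 -0.1734] -69.38
0.154 [ 0.5207 -0.1733] -66.37
0.156 [ 0.5211 -0.1732] -63.05
0.158 [ 0.5214 -0.1729] -58.76
```

View pics/nose.png

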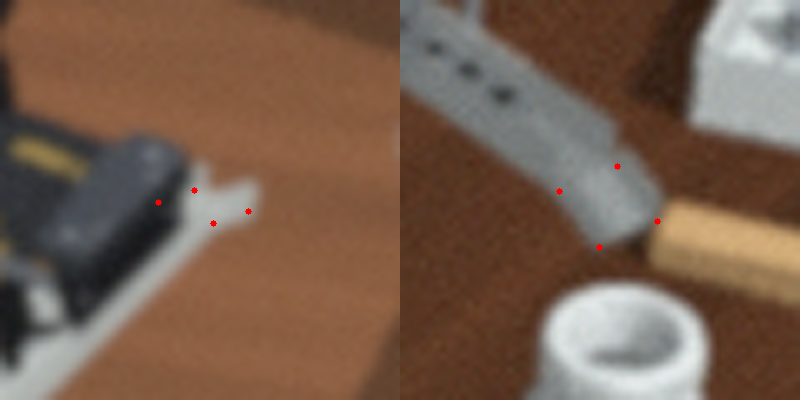

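The predicted nose corners land on the real nose (side view about (600,247), (657,221)), so the chute model holds to about 2 mm. The mouth centre is about (0.5195, -0.174) and the rim about 0.146.

Emit:
{"op": "drive_tool", "data": {
  "angular": [
    [0,-0.033,0],
    [0,-0.033,0],
    [0,-0.033,0],
    [0,-0.033,0],
    [0,0,0],
    [0,0,0],
    [0,0,0],
    [0,0,0],
    [0,0,0],
    [0,0,0],
    [0,0,0],
    [0,0,0],
    [0,0,0],
    [0,0,0],
    [0,0,0]
  ],
  "delta_pos": [
    [0,0,0],
    [0,0,0],
    [-0.35,-0.4,0],
    [-0.8,-0.95,0],
    [-1.18,-1.36,0],
    [-1.18,-1.36,0],
    [-1.18,-1.36,0],
    [-1.18,-1.36,0],
    [-0.8,-0.95,0.4],
    [-0.4,-0.41,0.8],
    [0,0,1.5],
    [0,0,1.5],
    [0,0,1.2],
    [0,0,0.6],
    [0,0,0]
  ],
  "gripper": [1,1,1,1,1,1,1,1,1,1,1,1,1,1,1]
}}

```text
time_s: 12.45
tool_pos: [0.6765, -0.222, 0.2861]
tool_rot: [180.0, 4.0, 163.3]
force: [-0.5, 0.0, -2.5]
grip_width: 0.0198
grasp_force: 49.8
```

```bash
cat >> h.py <<'E'
JAR=np.array([.5195,-.174]);YAW=np.radians(163.3)
def tcp_for(tip,xb=-.0245,zb=.146,yaw=YAW):
    c=np.array([np.cos(yaw),np.sin(yaw)]);s,k=np.sin(tip),np.cos(tip)
    return np.r_[JAR+c*(xb-.140*k+.0517*s), zb+.140*s+.0517*k]
def sense(n=6):
    F=[];T=[];Q=[];A=[]
    for i in range(n):
        eyes.read_camera('wrist');o=telemetry.get_obs();F.append(o['force']);T.append(ori(o['tool_rot']).T@o['wrist_torque']);Q.append(o['tool_pos']);A.append(o['tool_rot'])
    o['tool_pos']=np.mean(Q,0)
    tx=ori(o['tool_rot'])[:,0]
    tip=np.arcsin(-tx[2]);B=o['tool_pos']+ori(o['tool_rot'])@np.array([.140,0,.0517])
    c=np.array([np.cos(YAW),np.sin(YAW)]);d=B[:2]-JAR
    print('t',o['time_s'],'F',np.mean(F,0).round(2),'Ttool',np.mean(T,0).round(3),'pos',o['tool_pos'].round(4),'rot',np.round(A[-1],2),'tip',np.degrees(tip).round(2),'bend along/lat mm',(d@c*1e3).round(1),((-d[0]*c[1]+d[1]*c[0])*1e3).round(1),'z',B[2].round(4),'grip',o['grip_width'].round(4))
    return o
E
python3 - <<'E'
from h import *
o=sense();toolrel(tcp_for(.07,zb=.172),toolR(YAW,.07),o)
E
```

```text
Traceback (most recent call last):
  File "h.py", line 39, in sense
    print('t',o['time_s'],'F',np.mean(F,0).round(2),'Ttool',np.mean(T,0).round(3),'pos',o['tool_pos'].round(4),'rot',np.round(A[-1],2),'tip',np.degrees(tip).round(2),'bend along/lat mm',(d@c*1e3).round(1),((-d[0]*c[1]+d[1]*c[0])*1e3).round(1),'z',B[2].round(4),'grip',o['grip_width'].round(4))
                                                                                                                                                                                                                                                                            ^^^^^^^^^^^^^^^^^^^^^
AttributeError: 'float' object has no attribute 'round'
```

```bash
sed -i "s/o\['grip_width'\].round(4)/round(o['grip_width'],4)/" h.py; python3 - <<'E'
from h import *
o=sense();toolrel(tcp_for(.07,zb=.172),toolR(YAW,.07),o)
E
```

```text
t 13.05 F [ 0.03 -0.05 -3.46] Ttool [-0.077 -0.016  0.005] pos [ 0.6772 -0.2228  0.2882] rot [-180.      4.14  163.22] tip 4.14 bend along/lat mm -29.2 1.2 z 0.2265 grip 0.0193
t 13.05 delta in present tool axes cm [0.85 0.14 5.44]
rotvec tool [-0.0001  0.0023 -0.0014] delta in target axes cm [0.84 0.14 5.44]
```

Emit:
{"op": "drive_tool", "data": {
  "angular": [
    [0,0,0],
    [0,0,0],
    [0,0,0],
    [0,0,0],
    [0,0,0],
    [0,0,0],
    [0,0,0]
  ],
  "delta_pos": [
    [0.4,0.1,0.5],
    [0.45,0.04,1],
    [0,0,1.3],
    [0,0,1.3],
    [0,0,0.9],
    [0,0,0.4],
    [0,0,0]
  ],
  "gripper": [1,1,1,1,1,1,1]
}}

```text
time_s: 13.75
tool_pos: [0.6728, -0.22, 0.232]
tool_rot: [-180.0, 4.0, 163.2]
force: [-0.3, -0.0, -2.3]
grip_width: 0.0196
grasp_force: 49.8
```

```bash
sed -i "s/print('t',o\['time_s'\]/print('rawT',np.round(o['wrist_torque'],3),'t',o['time_s']/" h.py; python3 - <<'E'
from h import *
o=sense();toolrel(tcp_for(.07,zb=.156),toolR(YAW,.07),o)
S,D=[eyes.read_camera(n) for n in('scene','side')]
a=cv2.resize(S['pixels'][135:215,150:257],(400,300),interpolation=2);b=cv2.resize(D['pixels'][125:200,256:356],(400,300),interpolation=2)
cv2.imwrite('pics/hov.png',np.hstack([a,b])[...,::-1])
E
```

```text
rawT [ 0.113  0.018 -0.   ] t 14.05 F [ 0.1 -0.1 -2.9] Ttool [-0.101 -0.01   0.014] pos [ 0.6734 -0.2202  0.2339] rot [-180.      4.2   163.22] tip 4.2 bend along/lat mm -24.9 -0.2 z 0.172 grip 0.0194
rawT [ 0.113  0.018 -0.   ] t 14.05 delta in present tool axes cm [ 0.14 -0.    1.64]
rotvec tool [-0.0001  0.0033 -0.0013] delta in target axes cm [ 0.13 -0.    1.64]
```

View pics/hov.png

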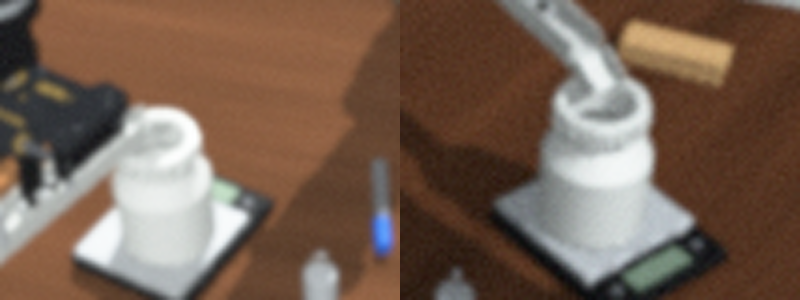

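The nose hangs inside the mouth just above the rim (side view (600,95)), centred. Descending gently.

Emit:
{"op": "drive_tool", "data": {
  "angular": [
    [0,0,0],
    [0,0,0],
    [0,0,0],
    [0,0,0],
    [0,0,0],
    [0,0,0],
    [0,0,0]
  ],
  "delta_pos": [
    [0.05,0,0.3],
    [0.05,0,0.3],
    [0.04,0,0.3],
    [0,0,0.3],
    [0,0,0.2],
    [0,0,0.1],
    [0,0,0]
  ],
  "gripper": [1,1,1,1,1,1,1]
}}

```text
time_s: 14.85
tool_pos: [0.6728, -0.22, 0.218]
tool_rot: [-180.0, 4.1, 163.2]
force: [-0.7, -0.4, -3.5]
grip_width: 0.0193
grasp_force: 49.8
```

```bash
python3 -c "
from h import *
sense(4)"
```

```text
rawT [ 0.074 -0.04   0.049] t 15.05 F [ 0.24 -0.03 -2.6 ] Ttool [-0.093 -0.007 -0.014] pos [ 0.6729 -0.22    0.2184] rot [-180.      4.15  163.23] tip 4.15 bend along/lat mm -24.2 -0.2 z 0.1567 grip 0.0194
```

Emit:
{"op": "drive_tool", "data": {
  "angular": [
    [0,0,0],
    [0,0,0],
    [0,0,0],
    [0,0,0]
  ],
  "delta_pos": [
    [0,0,0.1],
    [0,0,0.1],
    [0,0,0.1],
    [0,0,0]
  ],
  "gripper": [1,1,1,1]
}}

```text
time_s: 15.45
tool_pos: [0.6729, -0.22, 0.2149]
tool_rot: [180.0, 4.1, 163.2]
force: [-0.8, 0.1, -3.2]
grip_width: 0.0194
grasp_force: 49.8
```

```bash
python3 -c "
from h import *
sense(4)"
```

```text
rawT [ 0.059 -0.041 -0.006] t 15.65 F [ 0.27  0.08 -2.7 ] Ttool [-0.096 -0.017 -0.001] pos [ 0.673  -0.22    0.2152] rot [180.     4.14 163.23] tip 4.14 bend along/lat mm -24.3 -0.2 z 0.1535 grip 0.0196
```

Emit:
{"op": "drive_tool", "data": {
  "angular": [
    [0,0,0],
    [0,0,0],
    [0,0,0]
  ],
  "delta_pos": [
    [0,0,0.1],
    [0,0,0.1],
    [0,0,0]
  ],
  "gripper": [1,1,1]
}}

```text
time_s: 15.95
tool_pos: [0.673, -0.2201, 0.213]
tool_rot: [-180.0, 4.1, 163.2]
force: [-0.7, 0.1, -3.9]
grip_width: 0.0197
grasp_force: 49.8
```

```bash
python3 -c "
from h import *
sense(4)"
```

```text
rawT [ 0.084 -0.063 -0.008] t 16.15 F [-0.05 -0.1  -3.03] Ttool [-0.087 -0.013  0.002] pos [ 0.6731 -0.2201  0.2132] rot [-180.      4.13  163.23] tip 4.13 bend along/lat mm -24.5 -0.2 z 0.1515 grip 0.0196
```

Emit:
{"op": "drive_tool", "data": {
  "angular": [
    [0,0,0],
    [0,0,0],
    [0,0,0]
  ],
  "delta_pos": [
    [0,0,0.1],
    [0,0,0],
    [0,0,0]
  ],
  "gripper": [1,1,1]
}}

```text
time_s: 16.45
tool_pos: [0.6732, -0.2201, 0.2122]
tool_rot: [-180.0, 4.1, 163.2]
force: [-0.6, 0.2, -3.1]
grip_width: 0.0191
grasp_force: 49.8
```

```bash
python3 -c "
from h import *
sense(4)"
```

```text
rawT [ 0.114 -0.053 -0.032] t 16.65 F [ 0.35 -0.27 -2.79] Ttool [-0.103 -0.023  0.007] pos [ 0.6732 -0.2201  0.2123] rot [-180.      4.13  163.23] tip 4.13 bend along/lat mm -24.6 -0.2 z 0.1506 grip 0.0196
```

Emit:
{"op": "drive_tool", "data": {
  "angular": [
    [0,0,0],
    [0,0,0],
    [0,0,0]
  ],
  "delta_pos": [
    [0.01,0,0.1],
    [0,0,0.05],
    [0,0,0]
  ],
  "gripper": [1,1,1]
}}

```text
time_s: 16.95
tool_pos: [0.6731, -0.2201, 0.2106]
tool_rot: [180.0, 4.1, 163.2]
force: [0.6, 0.0, -3.1]
grip_width: 0.0198
grasp_force: 49.8
```

```bash
python3 -c "
from h import *
sense(4)"
```

```text
rawT [ 0.118 -0.016  0.036] t 17.15 F [ 0.4  -0.28 -2.67] Ttool [-0.119 -0.003 -0.015] pos [ 0.6732 -0.2201  0.2107] rot [-180.      4.13  163.23] tip 4.13 bend along/lat mm -24.6 -0.2 z 0.149 grip 0.0199
```

Emit:
{"op": "drive_tool", "data": {
  "angular": [
    [0,0,0],
    [0,0,0],
    [0,0,0]
  ],
  "delta_pos": [
    [0.01,0,0.1],
    [0,0,0],
    [0,0,0]
  ],
  "gripper": [1,1,1]
}}

```text
time_s: 17.45
tool_pos: [0.6731, -0.2201, 0.2097]
tool_rot: [-180.0, 4.1, 163.2]
force: [-0.6, 0.1, -4.6]
grip_width: 0.0197
grasp_force: 49.8
```

```bash
python3 -c "
from h import *
sense(4)"
```

```text
rawT [ 0.098  0.049 -0.037] t 17.65 F [-0.41  0.18 -2.89] Ttool [-0.076  0.031  0.041] pos [ 0.6732 -0.2201  0.2097] rot [-180.      4.13  163.22] tip 4.13 bend along/lat mm -24.5 -0.2 z 0.1481 grip 0.0195
```

Emit:
{"op": "drive_tool", "data": {
  "angular": [
    [0,0,0],
    [0,0,0],
    [0,0,0]
  ],
  "delta_pos": [
    [0,0,0.1],
    [0,0,0],
    [0,0,0]
  ],
  "gripper": [1,1,1]
}}

```text
time_s: 17.95
tool_pos: [0.6733, -0.2201, 0.2088]
tool_rot: [-180.0, 4.1, 163.2]
force: [-1.0, -0.3, -2.0]
grip_width: 0.0193
grasp_force: 49.8
```

```bash
python3 -c "
from h import *
sense(4)"
```

```text
rawT [ 0.111  0.057 -0.036] t 18.15 F [-0.69  0.01 -2.4 ] Ttool [-0.085  0.095  0.004] pos [ 0.6732 -0.2201  0.2088] rot [180.     4.13 163.22] tip 4.13 bend along/lat mm -24.6 -0.2 z 0.1471 grip 0.0193
```

Contact felt: the pitch moment rises from about z = 0.148, giving roughly 0.7 N now. Tipping about the bend, first part.

Emit:
{"op": "drive_tool", "data": {
  "angular": [
    [0,-0.021,0],
    [0,-0.021,0],
    [0,-0.021,0],
    [0,-0.021,0],
    [0,-0.021,0],
    [0,0,0]
  ],
  "delta_pos": [
    [0.124,0,-0.294],
    [0.124,0,-0.294],
    [0.124,0,-0.294],
    [0.124,0,-0.294],
    [0.124,0,-0.294],
    [0,0,0]
  ],
  "gripper": [1,1,1,1,1,1]
}}

```text
time_s: 18.75
tool_pos: [0.6652, -0.2177, 0.2235]
tool_rot: [-180.0, 10.2, 163.2]
force: [-0.8, -0.4, -3.5]
grip_width: 0.0195
grasp_force: 49.8
```

```bash
python3 -c "
from h import *
sense(6)"
```

```text
rawT [0.182 0.28  0.016] t 19.05 F [-0.29  0.03 -2.71] Ttool [-0.092  0.26   0.005] pos [ 0.6657 -0.2178  0.2227] rot [180.    10.12 163.23] tip 10.12 bend along/lat mm -23.9 -0.2 z 0.1472 grip 0.0194
```

Emit:
{"op": "drive_tool", "data": {
  "angular": [
    [0,-0.022,0],
    [0,-0.022,0],
    [0,-0.022,0],
    [0,-0.022,0],
    [0,-0.022,0],
    [0,0,0]
  ],
  "delta_pos": [
    [0.129,0,-0.298],
    [0.129,0,-0.298],
    [0.129,0,-0.298],
    [0.129,0,-0.298],
    [0.129,0,-0.298],
    [0,0,0]
  ],
  "gripper": [1,1,1,1,1,1]
}}

```text
time_s: 19.65
tool_pos: [0.6558, -0.2149, 0.2364]
tool_rot: [-180.0, 16.5, 163.2]
force: [0.4, 0.1, -2.7]
grip_width: 0.0191
grasp_force: 49.8
```

```bash
sed -i "s/print('rawT',np.round(o\['wrist_torque'\],3)/print('contact est N',round((np.mean(T,0)[1]+.158-2.02*np.sin(tip))\/.14,2)/" h.py; python3 -c "
from h import *
sense(6)
W,S,D=[eyes.read_camera(n) for n in('wrist','scene','side')]
for P in(W,D):print([(np.round(d['centre']).tolist(),round(d['p'],2)) for d in models.search_frame(P,'nut1')[:6]])"
```

```text
contact est N 0.96 t 19.95 F [-0.36 -0.04 -2.68] Ttool [-0.077  0.547  0.014] pos [ 0.6564 -0.2151  0.2357] rot [180.    16.41 163.23] tip 16.41 bend along/lat mm -23.3 -0.2 z 0.1466 grip 0.0193
[([250.0, 160.0], 0.85), ([251.0, 130.0], 0.61), ([248.0, 83.0], 0.59)]
[]
```

Emit:
{"op": "drive_tool", "data": {
  "angular": [
    [0,-0.015,0],
    [0,-0.015,0],
    [0,-0.015,0],
    [0,-0.015,0],
    [0,-0.015,0],
    [0,-0.015,0],
    [0,0,0],
    [0,0,0]
  ],
  "delta_pos": [
    [0.083,0,-0.21],
    [0.083,0,-0.21],
    [0.083,0,-0.21],
    [0.083,0,-0.21],
    [0.083,0,-0.21],
    [0.083,0,-0.21],
    [0,0,0],
    [0,0,0]
  ],
  "gripper": [1,1,1,1,1,1,1,1]
}}

```text
time_s: 21.0
tool_pos: [0.6481, -0.2125, 0.2462]
tool_rot: [-180.0, 21.6, 163.2]
force: [-0.3, 0.1, -2.3]
grip_width: 0.0196
grasp_force: 49.8
```

```bash
cat > look.py <<'E'
from h import *
sense(5)
W=eyes.read_camera('wrist')
print([(np.round(d['centre']).tolist(),round(d['p'],2)) for d in models.search_frame(W,'nut1')[:6]])
g=cv2.cvtColor(W['pixels'],cv2.COLOR_RGB2GRAY)
print('dark rows',[int(r) for r in np.nonzero(g[:170,244:255].min(1)<70)[0]])
E
python3 look.py
```

```text
contact est N 0.63 t 21.25 F [-0.51  0.17 -2.88] Ttool [-0.075  0.673  0.052] pos [ 0.6483 -0.2126  0.246 ] rot [-180.     21.59  163.22] tip 21.59 bend along/lat mm -23.3 -0.2 z 0.1464 grip 0.0194
[([250.0, 157.0], 0.85), ([250.0, 81.0], 0.67), ([248.0, 126.0], 0.64)]
dark rows [73, 74, 75, 76, 77, 78, 79, 80, 81, 82, 83, 84, 85, 86, 87, 88, 89, 90, 91, 116, 117, 118, 119, 120, 121, 122, 123, 124, 125, 126, 127, 128, 129, 130, 131, 132, 133, 157, 158, 159, 160, 161, 162, 163, 164, 165]
```

Emit:
{"op": "drive_tool", "data": {
  "angular": [
    [0,-0.015,0],
    [0,-0.015,0],
    [0,-0.015,0],
    [0,-0.015,0],
    [0,0,0],
    [0,0,0],
    [0,0,0]
  ],
  "delta_pos": [
    [0.083,0,-0.202],
    [0.083,0,-0.202],
    [0.083,0,-0.202],
    [0.083,0,-0.202],
    [0,0,0],
    [0,0,0],
    [0,0,0]
  ],
  "gripper": [1,1,1,1,1,1,1]
}}

```text
time_s: 22.05
tool_pos: [0.6423, -0.2108, 0.2522]
tool_rot: [-180.0, 25.0, 163.2]
force: [-0.3, -0.6, -3.0]
grip_width: 0.0194
grasp_force: 49.8
```

```bash
python3 look.py
```

```text
contact est N 0.83 t 22.3 F [-0.51  0.23 -2.72] Ttool [-0.063  0.813  0.028] pos [ 0.6424 -0.2108  0.2521] rot [-180.     25.03  163.23] tip 25.03 bend along/lat mm -23.3 -0.2 z 0.1461 grip 0.0194
[([247.0, 61.0], 0.77), ([243.0, 16.0], 0.61)]
dark rows [0, 1, 2, 3, 4, 5, 6, 7, 8, 9, 10, 11, 12, 13, 14, 15, 16, 17, 18, 19, 20, 21, 47, 48, 49, 50, 51, 52, 53, 54, 55, 56, 57, 58, 59, 60, 61, 62, 63, 64, 65, 66, 67]
```

The nuts are sliding. Hold here.

Emit:
{"op": "drive_tool", "data": {
  "angular": [
    [0,0,0],
    [0,0,0],
    [0,0,0],
    [0,0,0],
    [0,0,0],
    [0,0,0]
  ],
  "delta_pos": [
    [0,0,0],
    [0,0,0],
    [0,0,0],
    [0,0,0],
    [0,0,0],
    [0,0,0]
  ],
  "gripper": [1,1,1,1,1,1]
}}

```text
time_s: 23.0
tool_pos: [0.6424, -0.2108, 0.2524]
tool_rot: [-180.0, 25.1, 163.2]
force: [-0.6, -0.2, -2.2]
grip_width: 0.0194
grasp_force: 49.8
```

```bash
python3 look.py
```

```text
contact est N -0.19 t 23.25 F [-0.3   0.04 -2.01] Ttool [-0.092  0.67   0.02 ] pos [ 0.6424 -0.2108  0.2524] rot [-180.     25.06  163.23] tip 25.06 bend along/lat mm -23.4 -0.2 z 0.1462 grip 0.0196
[]
dark rows []
```

Emit:
{"op": "drive_tool", "data": {
  "angular": [
    [0,-0.015,0],
    [0,-0.015,0],
    [0,-0.015,0],
    [0,-0.015,0],
    [0,-0.015,0],
    [0,-0.015,0],
    [0,0,0],
    [0,0,0],
    [0,0,0],
    [0,0,0]
  ],
  "delta_pos": [
    [0.085,0,-0.205],
    [0.085,0,-0.205],
    [0.085,0,-0.205],
    [0.085,0,-0.205],
    [0.085,0,-0.205],
    [0.085,0,-0.205],
    [0,0,0],
    [0,0,0],
    [0,0,0],
    [0,0,0]
  ],
  "gripper": [1,1,1,1,1,1,1,1,1,1]
}}

```text
time_s: 24.35
tool_pos: [0.6327, -0.2079, 0.2607]
tool_rot: [-180.0, 30.2, 163.2]
force: [-0.4, -0.5, -1.8]
grip_width: 0.0198
grasp_force: 49.8
```

```bash
python3 look.py; python3 - <<'E'
from h import *
for n in('scene','side'):
    P=eyes.read_camera(n)
    for t in('nut1','jar','chute_nose'):print(n,t,[(np.round(d['centre'],1).tolist(),round(d['p'],2)) for d in models.search_frame(P,t)[:5]])
    if n=='side':
        o=telemetry.get_obs();T=np.array(o['tool_pos']);Rt=ori(o['tool_rot'])
        ch=lambda p:T+Rt@(np.diag([1,-1,-1])@(np.array(p)-[-.055,0,.0517]))
        print('channel floor brightness x=-20..112:')
        g=cv2.cvtColor(P['pixels'],cv2.COLOR_RGB2GRAY)
        for x in range(0,112,8):
            z=.003 if x<85 else .003-(x-85)*.48e-0*1e-3
            u=proj(P,[ch([x/1e3,0,z])])[0].round().astype(int);print(x,u.tolist(),g[u[1]-1:u[1]+2,u[0]-1:u[0]+2].min(),end='; ')
E
```

```text
contact est N 0.17 t 24.6 F [-0.51  0.31 -2.35] Ttool [-0.063  0.882  0.036] pos [ 0.6327 -0.2079  0.2607] rot [180.    30.19 163.22] tip 30.19 bend along/lat mm -23.1 -0.2 z 0.1456 grip 0.0195
[]
dark rows []
scene nut1 []
scene jar [([195.6, 191.6], 0.79)]
scene chute_nose [([160.9, 174.8], 0.59)]
side nut1 [([293.1, 128.4], 0.28)]
side jar [([303.8, 167.3], 0.98)]
side chute_nose [([294.2, 126.3], 0.85)]
channel floor brightness x=-20..112:
0 [289, 123] 209; 8 [290, 126] 176; 16 [291, 128] 165; 24 [292, 130] 158; 32 [294, 132] 190; 40 [295, 134] 182; 48 [296, 136] 174; 56 [297, 138] 157; 64 [299, 140] 199; 72 [300, 142] 183; 80 [301, 144] 198; 88 [302, 147] 225; 96 [303, 149] 232; 104 [304, 152] 232;
```

The channel reads bright all along and the force matches an empty chute. Lifting straight off, levelling, then checking into the jar.

Emit:
{"op": "drive_tool", "data": {
  "angular": [
    [0,0,0],
    [0,0,0],
    [0,0,0],
    [0,0,0],
    [0,0,0],
    [0,0,0],
    [0,0.1,0],
    [0,0.1,0],
    [0,0.1,0],
    [0,0.1,0],
    [0,0.1,0],
    [0,0.027,0],
    [0,0,0],
    [0,0,0],
    [0,0,0],
    [0,0,0],
    [0,0,0],
    [0,0,0]
  ],
  "delta_pos": [
    [-0.1,0,-0.17],
    [-0.3,0,-0.5],
    [-0.6,0,-1.03],
    [-0.6,0,-1.03],
    [-0.5,0,-0.87],
    [-0.4,0,-0.7],
    [0,0,0],
    [0,0,0],
    [0,0,0],
    [0,0,0],
    [0,0,0],
    [0,0,0],
    [0.3,0.9,-0.4],
    [0.6,1.8,-0.8],
    [0.8,2.2,-0.9],
    [0.7,1.9,-0.8],
    [0.5,1.3,-0.4],
    [0,0,0]
  ],
  "gripper": [1,1,1,1,1,1,1,1,1,1,1,1,1,1,1,1,1,1]
}}

```text
time_s: 26.9
tool_pos: [0.6285, -0.1174, 0.3461]
tool_rot: [179.9, 0.2, 163.6]
force: [0.8, 0.5, -2.7]
grip_width: 0.0194
grasp_force: 49.8
```

```bash
python3 - <<'E'
from h import *
o=sense(3)
W=eyes.read_camera('wrist');g=cv2.cvtColor(W['pixels'],cv2.COLOR_RGB2GRAY)
for t in('nut1','jar_mouth'):print(t,[(np.round(d['centre'],1).tolist(),round(d['p'],2)) for d in models.search_frame(W,t)[:6]])
u=proj(W,[[*JAR,.148],[*JAR,.03]]);print(u)
a=np.linspace(0,6.28,60);rr=proj(W,np.c_[JAR[0]+.037*np.cos(a),JAR[1]+.037*np.sin(a),0*a+.148]);print('rim bbox',rr.min(0),rr.max(0))
x,y=u[0].astype(int);sub=g[y-32:y+33:3,x-32:x+33:3]
print('\n'.join(' '.join('%3d'%v for v in r) for r in sub))
toolrel([.5906,.2089,.2],toolR(np.radians(163.2)),o)
E
```

```text
contact est N 0.2 t 27.05 F [-0.29 -0.75 -2.79] Ttool [-0.026 -0.129 -0.052] pos [ 0.628  -0.1217  0.3443] rot [-1.7993e+02  3.0000e-02  1.6316e+02] tip 0.03 bend along/lat mm 51.1 -81.5 z 0.2925 grip 0.0196
nut1 [([175.9, 75.8], 0.62), ([192.9, 78.7], 0.6)]
jar_mouth [([180.2, 91.4], 0.72), ([60.2, 189.2], 0.71)]
[[173.40276765  91.04703819]
 [192.78071263  96.23518285]]
rim bbox [138.07521839  52.87531447] [208.53582776 126.9528399 ]
 83 252 251 251 253 255 255 255 255 255 255 255 255 255 255 255 255 255 255 254 252 252
 74 252 252 255 255 255 255 255 255 255 255 255 255 255 255 255 255 255 227 254 254 250
 91 252 252 255 255 255 255 221 195 162 153 153 158 195 251 255 255 255 255 254 254 254
 92 243 255 255 255 240 202 157 143 145 145 150 184 182 178 207 255 255 255 255 228 253
125 255 255 255 240 196 147 146 145 146 145 151 188 184 154 128 137 255 255 255 253 252
189 255 255 254 208 145 147 145 147 145 157 206 176 104  74 134 147 117 255 255 255 252
255 255 255 210 155 147 147 145 145 147 159 204 205 206 164 188 181  35 189 255 255 252
255 255 255 208 145 146 145 145 147 207 204 
[... 934 characters left out ...]
6 255 255 255 254 227 204 161 231 235 235 234 236 235 241 255 255 255 253 199
107 109 105 254 255 255 255 255 253 233 218 232 234 233 237 254 255 255 255 255 159 182
111 112 104 206 252 255 255 255 255 255 255 255 255 255 255 255 255 255 255 221 173 184
111 114 117 164 251 248 253 255 255 255 255 255 255 255 255 255 255 238 168 177 182 181Traceback (most recent call last):
  File "<stdin>", line 9, in <module>
  File "h.py", line 22, in toolrel
    print('contact est N',round((np.mean(T,0)[1]+.158-2.02*np.sin(tip))/.14,2),'t',o['time_s'],'delta in present tool axes cm',np.round(Rt.T@(np.array(target_pos)-p)*100,2))
                                         ^
NameError: name 'T' is not defined
```

Emit:
{"op": "drive_tool", "data": {
  "angular": [
    [0,0,0],
    [0,0,0],
    [0,0,0],
    [0,0,0],
    [0,0,0],
    [0,0,0]
  ],
  "delta_pos": [
    [-1,-0.4,-0.4],
    [-1.5,-0.5,-0.8],
    [-1.5,-0.5,-0.8],
    [-1,-0.3,-0.6],
    [0,0,0],
    [0,0,0]
  ],
  "gripper": [1,1,1,1,1,1]
}}

```text
time_s: 27.8
tool_pos: [0.6709, -0.1531, 0.3687]
tool_rot: [180.0, -0.1, 163.2]
force: [-0.6, -0.1, -2.9]
grip_width: 0.0197
grasp_force: 49.8
```

```bash
sed -i "22s/print('contact est N',round([^)]*)\[1\][^)]*)[^)]*)/print('/;22s/.*/    print('delta in present tool axes cm',np.round(Rt.T@(np.array(target_pos)-p)*100,2))/" h.py; python3 - <<'E'
from h import *
o=sense(8)
W=eyes.read_camera('wrist');g=cv2.cvtColor(W['pixels'],cv2.COLOR_RGB2GRAY)
for t in('nut1','jar_mouth'):print(t,[(np.round(d['centre'],1).tolist(),round(d['p'],2)) for d in models.search_frame(W,t)[:6]])
u=proj(W,[[*JAR,.148],[*JAR,.03]]);print(u)
x,y=u[0].astype(int);sub=g[max(y-28,0):y+12:2,x-24:x+33:2]
print('\n'.join(' '.join('%3d'%v for v in r) for r in sub))
toolrel([.5906,.2089,.2],toolR(np.radians(163.2)),o)
E
```

```text
contact est N 0.3 t 28.2 F [-0.37 -0.23 -2.45] Ttool [-0.085 -0.115 -0.007] pos [ 0.6708 -0.1524  0.3694] rot [-1.8000e+02  1.0000e-02  1.6324e+02] tip 0.01 bend along/lat mm 1.3 -64.3 z 0.3177 grip 0.0193
nut1 [([197.0, 31.5], 0.56), ([209.0, 41.9], 0.56), ([334.1, 130.6], 0.43), ([190.0, 39.0], 0.42)]
jar_mouth [([191.6, 52.9], 0.63)]
[[190.27273973  44.42573721]
 [204.78743123  61.2577848 ]]
142 255 255 255 255 255 255 255 255 251 246 245 247 249 253 255 255 255 255 255 255 255 237 105  77  74  80 255 255
255 255 255 255 255 255 250 235 209 187 191 179 171 184 190 212 245 254 255 255 255 255 255 247 127  93 106 255 255
255 255 255 255 255 238 183 192 180 161 148 144 141 144 146 158 166 191 247 255 255 255 255 255 255 252 253 255 255
255 255 255 253 216 190 174 152 138 139 139 139 135 138 137 136 140 143 162 228 255 255 255 255 255 254 250 254 255
255 255 255 206 207 170 139 139 138 138 138 138 140 138 141 143 145 142 138 151 203 255 255 255 255 253 245 254 255
255 255 224 192 158 136 139 141 137 138 141 136 140 155 171 181 178 169 153 137 143 226 255 255 255 255 253 254 255
255 24
[... 1049 characters left out ...]
 138 138 141 139 183 231 222 149 117  96 128 183 223 230 230 229 215 177 162 156 204 222 252 255 255 255
203 139 138 139 139 138 145 222 232 230 228 227 226 232 231 230 231 230 231 231 233 227 225 231 229 254 255 255 255
203 141 139 141 140 143 161 230 231 230 231 232 231 231 230 231 230 230 230 231 230 232 232 231 231 255 255 255 255
223 154 141 142 139 137 201 232 230 230 230 230 231 231 232 230 231 231 233 231 230 231 230 231 236 255 255 255 255
252 187 144 141 140 136 217 230 230 231 230 231 230 231 231 230 230 232 231 232 231 232 232 230 241 255 255 255 255
delta in present tool axes cm [18.1  32.28 16.93]
rotvec tool [-0.0001  0.0002  0.0007] delta in target axes cm [18.12 32.27 16.94]
```

At least three nuts are detected low in the jar. The rest are partly hidden under the far rim. The jar has not shifted, and nothing dark shows in the channel. Carrying the chute back.

Emit:
{"op": "drive_tool", "data": {
  "angular": [
    [0,0,0],
    [0,0,0],
    [0,0,0],
    [0,0,0],
    [0,0,0],
    [0,0,0],
    [0,0,0],
    [0,0,0],
    [0,0,0],
    [0,0,0],
    [0,0,0],
    [0,0,0],
    [0,0,0],
    [0,0,0],
    [0,0,0],
    [0,0,0],
    [0,0,0],
    [0,0,0],
    [0,0,0],
    [0,0,0]
  ],
  "delta_pos": [
    [0.3,0.8,0],
    [0.8,1.5,0],
    [1.1,2,0.3],
    [1.1,2,0.5],
    [1.1,2,0.6],
    [1.1,2,0.6],
    [1.1,2,0.8],
    [1.1,2,1],
    [1.1,2,1],
    [1.1,2,1],
    [1.1,2,1],
    [1.1,2,1],
    [1.1,2,1],
    [1.1,2,1],
    [1.1,2,1.2],
    [1.1,2,1.5],
    [0.8,1.2,1.6],
    [0.5,0.8,1.6],
    [0,0,1.2],
    [0,0,0]
  ],
  "gripper": [1,1,1,1,1,1,1,1,1,1,1,1,1,1,1,1,1,1,1,1]
}}

```text
time_s: 30.35
tool_pos: [0.593, 0.2064, 0.1979]
tool_rot: [-179.8, -0.2, 163.2]
force: [-0.6, -0.6, -2.8]
grip_width: 0.0195
grasp_force: 49.8
```

```bash
python3 - <<'E'
from h import *
o=sense(4)
toolrel([.5906,.2089,.09],toolR(np.radians(163.2)),o)
W,S,D=[eyes.read_camera(n) for n in('wrist','scene','side')]
for n,P in(('W',W),('S',S),('D',D)):
    for t in('nut1','chute','rest_board'):print(n,t,[(np.round(d['centre'],1).tolist(),round(d['p'],2)) for d in models.search_frame(P,t)[:5]])
g=cv2.cvtColor(W['pixels'],cv2.COLOR_RGB2GRAY);print('dark',np.nonzero(g[:170,244:255].min(1)<90)[0])
T=np.array(o['tool_pos']);Rt=ori(o['tool_rot']);ch=lambda p:T+Rt@(np.diag([1,-1,-1])@(np.array(p)-[-.055,0,.0517]))
g=cv2.cvtColor(D['pixels'],cv2.COLOR_RGB2GRAY)
for x in range(-100,84,6):
    u=proj(D,[ch([x/1e3,0,.003])])[0].round().astype(int);print(x,g[u[1]-1:u[1]+2,u[0]-1:u[0]+2].min(),end='; ')
E
```

```text
contact est N 0.02 t 30.55 F [ 0.06 -0.11 -1.68] Ttool [-0.103 -0.151  0.005] pos [0.5946 0.2064 0.2006] rot [1.7997e+02 1.0000e-01 1.6310e+02] tip 0.1 bend along/lat mm 177.3 -386.5 z 0.1487 grip 0.0197
delta in present tool axes cm [ 0.48  0.12 11.06]
rotvec tool [ 0.0005  0.0017 -0.0017] delta in target axes cm [ 0.46  0.12 11.06]
W nut1 []
W chute [([248.8, 132.0], 0.92)]
W rest_board [([279.9, 102.4], 0.58), ([22.7, 88.3], 0.42)]
S nut1 [([295.5, 208.6], 0.4)]
S chute [([192.7, 187.2], 0.67), ([298.5, 207.9], 0.62), ([120.9, 200.8], 0.45)]
S rest_board [([344.8, 180.4], 0.87), ([306.8, 228.5], 0.78), ([403.0, 202.8], 0.74)]
D nut1 [([219.7, 220.1], 0.46)]
D chute [([215.7, 217.4], 0.94), ([219.5, 250.2], 0.24)]
D rest_board [([184.1, 365.4], 0.94), ([274.1, 324.8], 0.88), ([219.4, 253.0], 0.79)]
dark []
-100 14; -94 13; -88 13; -82 43; -76 81; -70 169; -64 176; -58 141; -52 141; -46 145; -40 165; -34 211; -28 208; -22 205; -16 212; -10 204; -4 213; 2 207; 8 205; 14 207; 20 208; 26 205; 32 213; 38 206; 44 214; 50 206; 56 209; 62 199; 68 203; 74 209; 80 210;
```

The channel is uniformly bright, so the chute is empty. Lowering over the board.

Emit:
{"op": "drive_tool", "data": {
  "angular": [
    [0,0.002,-0.002],
    [0,0,0],
    [0,0,0],
    [0,0,0],
    [0,0,0],
    [0,0,0],
    [0,0,0],
    [0,0,0],
    [0,0,0],
    [0,0,0]
  ],
  "delta_pos": [
    [0.4,0.1,0],
    [0.08,0.02,1.5],
    [0,0,2],
    [0,0,2],
    [0,0,2],
    [0,0,1.8],
    [0,0,1.2],
    [0,0,0.5],
    [0,0,0],
    [0,0,0]
  ],
  "gripper": [1,1,1,1,1,1,1,1,1,1]
}}

```text
time_s: 32.15
tool_pos: [0.59, 0.2109, 0.0913]
tool_rot: [180.0, -0.1, 163.3]
force: [0.1, 0.1, -2.0]
grip_width: 0.0197
grasp_force: 49.8
```

```bash
python3 - <<'E'
from h import *
o=sense(4)
toolrel([.5906,.2089,.0737],toolR(np.radians(163.2)),o)
E
```

```text
contact est N 0.35 t 32.35 F [-0.19 -0.14 -2.33] Ttool [-0.104 -0.11  -0.022] pos [0.5902 0.2109 0.0916] rot [ 1.7995e+02 -3.0000e-02  1.6334e+02] tip -0.03 bend along/lat mm 182.9 -388.9 z 0.04 grip 0.0194
delta in present tool axes cm [-0.1  -0.18  1.79]
rotvec tool [ 0.0009 -0.0005  0.0025] delta in target axes cm [-0.1  -0.18  1.79]
```

Emit:
{"op": "drive_tool", "data": {
  "angular": [
    [0,0,0.0025],
    [0,0,0],
    [0,0,0],
    [0,0,0],
    [0,0,0],
    [0,0,0],
    [0,0,0],
    [0,0,0]
  ],
  "delta_pos": [
    [-0.1,-0.18,0],
    [0,0,0.4],
    [0,0,0.4],
    [0,0,0.4],
    [0,0,0.3],
    [0,0,0.15],
    [0,0,0.1],
    [0,0,0]
  ],
  "gripper": [1,1,1,1,1,1,1,1]
}}

```text
time_s: 33.15
tool_pos: [0.5899, 0.2087, 0.0736]
tool_rot: [-180.0, -0.1, 163.2]
force: [-2.1, -0.3, 2.1]
grip_width: 0.0194
grasp_force: 49.7
```

```bash
python3 - <<'E'
from h import *
o=sense(5)
toolrel([.5906,.2089,.0737],toolR(np.radians(163.2)),o)
E
```

```text
contact est N 4.61 t 33.4 F [-2.93 -0.69  3.85] Ttool [0.349 0.483 0.016] pos [0.5899 0.2087 0.0736] rot [ 1.7999e+02 -1.0000e-01  1.6320e+02] tip -0.1 bend along/lat mm 182.6 -387.1 z 0.0222 grip 0.0193
delta in present tool axes cm [-0.06  0.04 -0.01]
rotvec tool [ 0.0001 -0.0018 -0.    ] delta in target axes cm [-0.06  0.04 -0.01]
```

Seated on the board. Easing off, releasing and rising.

Emit:
{"op": "drive_tool", "data": {
  "angular": [
    [0,0,0],
    [0,0,0],
    [0,0,0],
    [0,0,0],
    [0,0,0],
    [0,0,0],
    [0,0,0],
    [0,0,0],
    [0,0,0],
    [0,0,0],
    [0,0,0],
    [0,0,0],
    [0,0,0],
    [0,0,0],
    [0,0,0]
  ],
  "delta_pos": [
    [0,0,-0.06],
    [0,0,0],
    [0,0,0],
    [0,0,0],
    [0,0,0],
    [0,0,0],
    [0,0,0],
    [0,0,-0.5],
    [0,0,-1.5],
    [0,0,-3],
    [0,0,-3],
    [0,0,-3],
    [0,0,-3],
    [0,0,-1.5],
    [0,0,0]
  ],
  "gripper": [1,1,2.4,3,4,4.8,4.8,4.8,4.8,4.8,4.8,4.8,4.8,4.8,4.8]
}}

```text
time_s: 34.9
tool_pos: [0.5916, 0.2092, 0.2322]
tool_rot: [179.8, 0.2, 163.2]
force: [0.1, -0.2, -0.5]
grip_width: 0.0479
grasp_force: 0.0
```

```bash
python3 - <<'E'
from h import *
o=sense(2)
W,S,D=[eyes.read_camera(n) for n in('wrist','scene','side')]
hsv=cv2.cvtColor(W['pixels'],cv2.COLOR_RGB2HSV).astype(int);roi=hsv[130:240,215:285]
m=((abs(roi[...,1]-136)<45)&(abs(roi[...,2]-228)<50)&(abs(roi[...,0]-14)<4)).astype(np.uint8)
n,l,s,c=cv2.connectedComponentsWithStats(m);k=1+s[1:,4].argmax();ys,xs=np.nonzero(l==k)
box=cv2.boxPoints(cv2.minAreaRect((np.c_[xs,ys]+[215,130]).astype(np.float32)));q=plane(W,box,.086);print(s[k],q.mean(0))
i=np.argsort(box[:,1]);d=q[i[:2]].mean(0)-q[i[2:]].mean(0);print('yaw',np.degrees(np.arctan2(d[1],d[0])))
for n,P in(('W',W),('S',S),('D',D)):
    for t in('nut1','jar','chute'):print(n,t,[(np.round(d['centre'],1).tolist(),round(d['p'],2)) for d in models.search_frame(P,t)[:5]])
E
```

```text
contact est N 1.33 t 35.0 F [-0.18 -0.39 -0.83] Ttool [-0.07   0.023  0.007] pos [0.5902 0.2085 0.2289] rot [-1.7997e+02 -1.4000e-01  1.6320e+02] tip -0.14 bend along/lat mm 182.3 -386.9 z 0.1775 grip 0.0483
[  25   10   20   89 1711] [0.59018117 0.20824143 0.086     ]
yaw 163.24826109100405
W nut1 []
W jar []
W chute [([250.7, 118.3], 0.86)]
S nut1 []
S jar [([300.8, 226.4], 0.29)]
S chute [([300.2, 225.4], 0.73)]
D nut1 []
D jar [([305.1, 163.6], 0.82)]
D chute [([216.5, 243.4], 0.67)]
```

```bash
python3 - <<'E'
from h import *
for n in('scene','side'):
    P=eyes.read_camera(n);a=cv2.imread(f'pics/{n}0.png')[...,::-1];d=np.abs(P['pixels'].astype(int)-a).max(2)
    c=(192,187) if n=='scene' else (306,165);r=d[c[1]-25:c[1]+30,c[0]-25:c[0]+25]
    print(n,'jar region changed px',(r>60).sum(),'of',r.size,[(np.round(x['centre']).tolist(),round(x['p'],2)) for x in models.search_frame(P,'jar')[:3]])
    n_,l,s,ce=cv2.connectedComponentsWithStats((d>70).astype(np.uint8))
    print([(ce[i].round().tolist(),int(s[i,4])) for i in range(1,n_) if s[i,4]>12])
E
```

```text
scene jar region changed px 268 of 2750 [([192.0, 188.0], 0.7), ([188.0, 261.0], 0.66)]
[([229.0, 17.0], 225), ([243.0, 45.0], 1072), ([293.0, 27.0], 604), ([310.0, 33.0], 74), ([218.0, 60.0], 433), ([316.0, 79.0], 1115), ([205.0, 71.0], 229), ([228.0, 60.0], 46), ([290.0, 60.0], 20), ([232.0, 123.0], 51), ([296.0, 129.0], 13), ([224.0, 168.0], 1164), ([299.0, 158.0], 620), ([316.0, 144.0], 17), ([224.0, 149.0], 21), ([307.0, 149.0], 28), ([237.0, 169.0], 20), ([284.0, 172.0], 39), ([320.0, 172.0], 14), ([293.0, 182.0], 58), ([311.0, 186.0], 81), ([300.0, 230.0], 21), ([287.0, 312.0], 141), ([305.0, 317.0], 77)]
side jar region changed px 0 of 2750 [([304.0, 165.0], 0.93)]
[([232.0, 47.0], 7605), ([420.0, 2.0], 94), ([500.0, 5.0], 69), ([506.0, 29.0], 49), ([258.0, 42.0], 199), ([310.0, 46.0], 448), ([366.0, 57.0], 434), ([504.0, 54.0], 53), ([280.0, 61.0], 497), ([412.0, 55.0], 163), ([230.0, 101.0], 853), ([263.0, 126.0], 74), ([436.0, 137.0], 58), ([205.0, 139.0], 40), ([252.0, 143.0], 18), ([214.0, 153.0], 51), ([230.0, 160.0], 221), ([166.0, 164.0], 32), ([436.0, 166.0], 13), ([209.0, 172.0], 54), ([193.0, 173.0], 22), ([178.0, 186.0], 33), ([195.0, 188.0], 16), ([136.0, 200.0], 277)]
```

The jar region is unchanged in the side view; in the scene view the changes there come from the arm and its shadow. Handing in.

```bash
python3 -c "
from h import *
print(env.sign_off())"
```

```text
the job is handed in; nothing more can be done
None
```

The job is handed in: the nuts were tipped into the jar with roughly 1 N on the rim, and the empty chute is back on its board within about 0.5 mm. I saw three of the four nuts in the jar; the fourth was hidden by the rim, but none showed in the channel or on the table.

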